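# Isolate the gear reducer and take off its filler cap

## Robot

A 6-joint arm with a two-finger parallel gripper is mounted at the origin on the work surface. World frame = base frame: x ahead of the robot, y to its left, z up, the work surface at z = 0. Lengths are in mm, angles in rad, forces in N, time in s.
With the tool pointing down it reaches from about 275 to 725 mm from the base axis. Payload 15.9 kg.
Tool frame: the origin (TCP) lies midway between the tips of the shut fingers; the grasp point (between the pads) lies grip_point_offset behind it (grip_point_offset is the distance from the TCP to the grasp point, in mm); z points along the fingers, y is the direction in which the jaws open and shut (so a half turn about z gives the same grasp; the last joint's range is limited). The gripper opens to 85 mm and grips with 20 to 120 N. Pads are 22 mm wide; open, the fingers measure 114 mm over their backs; the gripper's body (76 mm by 85 mm) begins 54 mm behind the grasp point. The pads swing forward as they close: fully open they stand 13 mm farther back than shut.
Start: joints at [-1.301, 0.213, -0.034, 1.323, 0, 1.571], TCP at [133.264, -481.899, 231.306] pointing down, gripper open.
Joint ranges: [-2.98, 2.98], [-0.74, 1.72], [-1.14, 1.35], [-2.1, 2.04], [-1.57, 1.44], [-3.14, 3.14]. Speed limits (rad/s): [1.89, 1.89, 2.39, 2.57, 3.14, 3.14].

## Interface

Orientations are given as a rotation vector (axis times angle).
In Python, from bench import read_state, capture, camera_model, close_job, grip_point_offset gives the robot as it stands. The module is installed in compiled form; this text tells all that it offers.
- The arm moves only by the tool servo_tool, never from a script. Its argument "increments" is a list of rows, each an object of numbers: "tx", "ty", "tz": the shift along the tool's x, y, z in mm; "turn": the turn about the tool's z in rad; "hand": the opening, from -1 (shut) to 1 (fully open). A call has 1 to 10 rows; each row shifts and turns the commanded pose from where the row before left it, along the tool's axes as they then stand; what a row does not reach is not made up. A row lasts 1/8 s, in which the tool goes at most 62.5 mm and 10.7 degrees, less where a joint would pass 70% of its speed; a pose out of reach is approached as far as the arm can. A call with a gripper value outside its range is refused whole. The fingers move at their own pace and stop on an object; "squeeze" is the grip in N (left out, the last holds). Time passes only in rows, so rows that do not move let the fingers close. It gives the time, the measured TCP pose, the force and the opening at its end, in the units of the state.
- read_state(): the state, without advancing time (a new reading comes with each control period).
- capture(name): name is "scene" or "top" or "wrist"; returns the picture (420x560x3 uint8, red, green, blue); there is no depth.
- camera_model(name): a dict with "camera_matrix" (3x3 intrinsics, pixels), "dist_coeffs" ([k1, k2, p1, p2, k3] as OpenCV has them; the pictures are not rectified), "R" (3x3) and "t" (3): a world point X has camera coordinates R X + t. Camera axes: x right, y down, z forward; pixel columns grow to the right and rows downward; lengths in mm; the calibration is good to about 2 mm. A picture is of the moment at which its call begins: read the wrist's pose just before it. camera_model takes no time and is no camera call; for the wrist camera it gives the pose at the moment of the call.
- close_job(): hands the job in, once; it reports no verdict.
The state is a dict: "t": time; "joint_positions": joint angles; "qvel": joint speeds; "joint_efforts": joint torques, N m; "eef_pos": TCP position; "tool_rot": TCP orientation; "force": force on the tool from outside, world axes, zero at the start; "moment": the same for the moment, N m; "width": finger opening in mm.
Only numpy, scipy, OpenCV 4.12 (cv2) and the standard library are available. Lean on these libraries where they do the work, as an engineer would, in place of code of your own. Each camera call takes 0.05 s, during which the arm holds its last target. There are 200 camera calls.

## Task

Before the gear reducer can be topped up: first switch its drive off by pushing down the white-dotted end of the red rocker switch. Then unscrew the orange filler cap on top of the reducer (turn after turn, anticlockwise), lift it clear and set it down upright, open side down, inside the aluminium tray, without dropping it. Leave the switch off and everything else where it is.

Things in the scene. Friction and masses are not known exactly. Their poses are not given: they have to be found in the camera images.
- rocker (a joint): angle of the red rocker on the switch box. It is hinged across its middle and rocks between about -0.22 rad (on, as found: white-dotted end up) and +0.22 rad (off: white-dotted end fully down). It stays where it is left; it needs about 3 to 4 N straight down at the dotted end.
- rocker_off_end (a point): white dot, 12 mm across, on top of the rocker's OFF end, 20 mm from the hinge line; press here, straight down. The rocker is 60 mm long and 36 mm wide. The dot's height falls by about 9 mm from on to off (from about 92 to 83 mm above the table).
- switch_box: fixed steel box 130 x 100 x 60 mm that carries the rocker on its top face; origin at the centre of its underside. The rocker's length and the dotted end lie along the box's +x; the hinge line is parallel to its y.
- filler_cap: loose orange filler cap, 48 mm tall, about 0.18 kg; origin at the centre of its underside, z up along its axis. The knurled round head to grip is 62 mm across and lies 22 to 48 mm above the origin; below it is a 54 mm skirt, hollow, open downwards. White stripe on top along its +x. As found it is screwed fully home on the reducer's port; once free it lifts straight up.
- thread (a joint): how far the cap has been unscrewed: 0 fully home; positive anticlockwise seen from above. Steady resistance of about 0.2 N m; the cap climbs 4 mm per turn (2.8 mm in all). It cannot be pulled off before about 4.1 rad (235 degrees); at 4.4 rad (252 degrees) the thread meets a stop and the cap is free. Stays where it is left.
- port (a point): centre of the top face of the filler boss (64 mm across) on which the cap's underside sits, 120 mm above the table; the short threaded neck stands 22 mm at most above it, inside the cap
- gearbox: fixed green gear reducer, 200 x 150 mm foot, top cover 96 mm above the table with four bolt heads at its corners, filler boss in the middle of the top; a shaft sticks out along its +x; origin at the centre of its underside
- cap_tray: fixed empty square aluminium tray with a black rubber lining, 170 x 170 mm outside, rim 20 mm high, walls 5 mm, inner floor 5 mm above its origin, which is the centre of its underside
- coupling: nickel coloured gear coupling, toothed, 68 mm across and 75 mm tall, standing loose; origin at the centre of its underside
- thrust_washer: tan phenolic thrust washer, flat ring 76 mm across and 8 mm thick, lying loose; origin at the centre of its underside
- collar: dark steel collar, ring 62 mm across and 26 mm tall, lying loose; origin at the centre of its underside
- motor_flange: blue motor flange, 100 mm square plate with a round boss, 34 mm tall, lying loose; origin at the centre of its underside
- spanner: steel spanner 200 mm long, lying loose
Not all that is in view belongs to the job. Of the things that look like the cap_tray, take the one that is farthest to the robot's left at the start.

How it is judged:
By the outcome, as a careful person would: the job done as asked, in the order asked, and still so for the second after the job is handed in, with the robot touching nothing.
It also fails if it takes over 72 s, if anything falls off the work surface, if the arm or the gripper's body presses on something with over 40 N, if the wrist force passes 120 N, or if a joint passes its speed limit or range.

## Working session

There is one attempt and no reset: what is moved stays moved. The work goes in short steps, Python scripts to look and compute and a tool call to move; the robot and the scene stay as the last step left them, time stands still between calls to the robot, and variables do not carry over. Pictures are saved under pics/ and viewed, about 8 in all and at most 12, crops included, and the job is handed in when it is done.

Besides the shell and the picture viewer there is one more tool, called as name(argument=value, ...), one argument or row to a line, values as JSON. servo_tool: Moves the arm, as the interface text tells. Its arguments: {"type":"object","properties":{"increments":{"type":"array","items":{"type":"object","properties":{"tx":{"type":"number"},"ty":{"type":"number"},"tz":{"type":"number"},"turn":{"type":"number"},"hand":{"type":"number"}}}},"squeeze":{"type":"number"}},"required":["increments"]}

```bash
mkdir -p pics; cat > h.py <<'E'
import numpy as np, cv2
from bench import *
def ray(cam,uv,z,m=None):
    m=m or camera_model(cam); K=np.array(m["camera_matrix"]);R=np.array(m["R"]);t=np.array(m["t"])
    p=cv2.undistortPoints(np.array([[uv]],float),K,np.array(m["dist_coeffs"]))[0,0]
    d=R.T@np.array([p[0],p[1],1]);c=-R.T@t
    return c+d*(z-c[2])/d[2]
def save(im,n): cv2.imwrite("pics/"+n,cv2.cvtColor(im,cv2.COLOR_RGB2BGR))
def blobs(im,lo,hi,amin=40):
    hsv=cv2.cvtColor(im,cv2.COLOR_RGB2HSV); m=cv2.inRange(hsv,np.array(lo),np.array(hi))
    n,l,s,c=cv2.connectedComponentsWithStats(m)
    return [(c[i].round(1),s[i]) for i in range(1,n) if s[i][4]>=amin],m
E
python3 - <<'E'
from h import *
s=read_state();print(s,grip_point_offset)
a=capture("scene");b=capture("top")
save(np.hstack([a,b])[:, :],"a.png")
im=cv2.imread("pics/a.png");save(a,"scene.png");save(b,"top.png")
for c in("scene","top"):
    m=camera_model(c);print(c,-np.array(m["R"]).T@np.array(m["t"]))
E
```

```text
{'t': 0.0, 'joint_positions': array([-1.30096274e+00,  2.13312349e-01, -3.50669238e-02,  1.32349209e+00,
        2.91369870e-06,  1.57076520e+00]), 'qvel': array([-0.00135887, -0.00094112,  0.00069948,  0.00299856, -0.00072439,
        0.0019443 ]), 'joint_efforts': array([ 1.64292908e-05, -6.86163068e+01,  4.87117517e+01,  1.74059387e-02,
        1.53191818e-04, -4.00986295e-06]), 'eef_pos': array([ 133.19546009, -481.57854943,  230.83494264]), 'tool_rot': array([-3.11198096e+00, -4.22473994e-01,  2.22501112e-04]), 'force': array([-0.40329957,  0.31190238,  0.63142323]), 'moment': array([-0.00198024, -0.00378675,  0.00142702]), 'width': 85.16645079373927} 18.700000000000003
scene [ 996.3354796  -686.4195975   885.35501615]
top [ 240.72322582  -14.70696433 1246.81200093]
```

View pics/top.png

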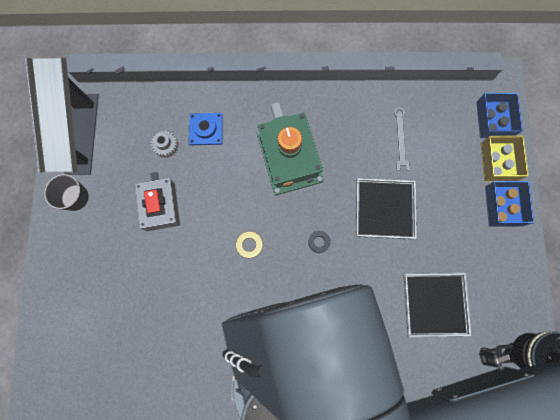

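View pics/scene.png

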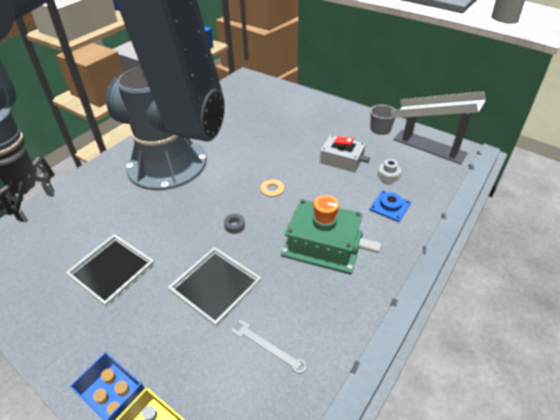

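The top view has +y to the left. It shows the cap at (290,138), the switch at (154,203) and trays at (387,208) and (437,305). The tray farther left is the one at (387,208).

```bash
python3 - <<'E'
from h import *
im=cv2.cvtColor(cv2.imread("pics/top.png"),cv2.COLOR_BGR2RGB)
sc=cv2.cvtColor(cv2.imread("pics/scene.png"),cv2.COLOR_BGR2RGB)
o,_=blobs(im,(5,150,120),(18,255,255));
r,m=blobs(im,(0,170,120),(4,255,255))
for n,b,z in(("or",o,165),("red",r,88)):
    for c,s in b: print(n,c,s,ray("top",c,z).round(0))
for n,p in(("tray",[(357,181),(415,180),(417,238),(355,237)]),):
    q=np.array([ray("top",x,20) for x in p]);print(q.round(0),q.mean(0).round(1))
for n,p,z in (("scenecap",(326,203),168),): print(n,ray("scene",p,z).round(0))
for p in [(137,182),(171,178),(175,225),(140,230)]: print("box",ray("top",p,60).round(0))
for p in [(290,137),(283,128),(258,124),(304,109),(320,178),(275,193)]: print(p,ray("top",p,96).round(0))
for n,p in dict(coup=(164,144),fl=(206,127),wash=(249,245),col=(319,242),stand=(60,115),cup=(66,192)).items(): print(n,ray("top",p,20).round(0))
cr=cv2.resize(im[95:240,130:330],None,fx=4,fy=4,interpolation=cv2.INTER_CUBIC);save(cr,"crop.png")
E
```

```text
or [289.6 137.5] [278 127  24  22 311] [652. -16. 165.]
[[ 572. -212.   20.]
 [ 575. -381.   20.]
 [ 405. -376.   20.]
 [ 408. -200.   20.]] [ 490. -292.   20.]
scenecap [649. -13. 168.]
box [561. 415.  60.]
box [572. 319.  60.]
box [438. 301.  60.]
box [424. 397.  60.]
(290, 137) [679. -17.  96.]
(283, 128) [706.   2.  96.]
(258, 124) [718.  73.  96.]
(304, 109) [763. -57.  96.]
(320, 178) [561. -99.  96.]
(275, 193) [519.  24.  96.]
coup [688. 357.  20.]
fl [741. 234.  20.]
wash [387.  99.  20.]
col [395. -98.  20.]
stand [784. 681.  20.]
cup [543. 637.  20.]
```

View pics/crop.png

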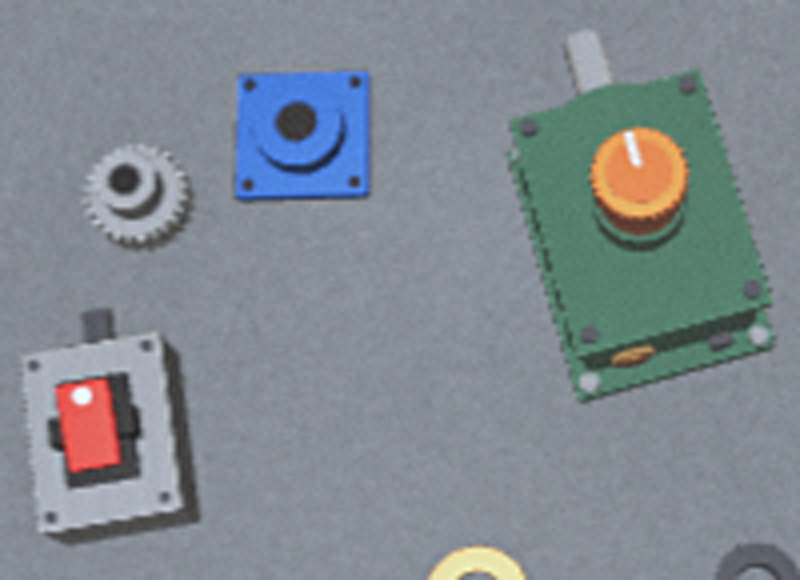

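The crop shows the white dot at crop (82,396), which is about (150.5,194) in the full image. The cap top is near (289.5,138) with its stripe forward, and the dotted end faces +x.

```bash
cat >> h.py <<'E'
def go(x,y,z,yaw=None):
    s=read_state();R=cv2.Rodrigues(np.array(s["tool_rot"]))[0]
    print("t",s["t"],"pos",s["eef_pos"].round(1),"yaw",np.arctan2(R[1,0],R[0,0]).round(3),"q",s["joint_positions"].round(2),"F",s["force"].round(1),"w",round(s["width"],1),"tilt",R[2].round(3))
    print("tool shift",(R.T@(np.array([x,y,z])-s["eef_pos"])).round(1))
E
python3 - <<'E'
from h import *
d=ray("top",(150.5,194),92);print(d)
h=ray("top",((154-.0),203),88);print(h)
go(d[0],d[1],231)
E
```

```text
[518.4080876  364.15470142  92.        ]
[494.09989631 354.26344833  88.        ]
t 0.1 pos [ 133.2 -481.6  230.9] yaw 0.27 q [-1.3   0.21 -0.03  1.32  0.    1.57] F [0.5 0.7 0.8] w 85.2 tilt [ 0.    -0.001 -1.   ]
tool shift [ 5.967e+02 -7.125e+02  6.000e-01]
```

servo_tool(
  increments=[
    {"tx":15,"ty":-40,"hand":-1,"turn":-0.1},
    {"tx":15,"ty":-40,"turn":-0.1},
  ],
)

```text
validation failed for argument at $.in...
```

```bash
python3 -c "
from h import *
d=ray('top',(150.5,194),92);go(d[0],d[1],200)"
```

```text
t 0.1 pos [ 133.2 -481.6  230.9] yaw 0.27 q [-1.3   0.21 -0.03  1.32  0.    1.57] F [0.5 0.7 0.8] w 85.2 tilt [ 0.    -0.001 -1.   ]
tool shift [ 596.7 -712.5   31.6]
```

servo_tool(
  increments=[
    {"tx":30,"ty":-36,"tz":0,"turn":-0.1,"hand":-1},
    {"tx":30,"ty":-36,"tz":0,"turn":-0.1,"hand":-1},
  ],
  squeeze=60,
)

```text
t: 0.35
eef_pos: [167.7, -393.6, 230.8]
tool_rot: [-3.053, -0.735, 0.0]
force: [0.9, 0.8, 0.7]
width: 51.6
```

```bash
python3 -c "
from h import *
d=ray('top',(150.5,194),92);go(d[0],d[1],200)"
```

```text
t 0.35 pos [ 167.7 -393.6  230.8] yaw 0.472 q [-1.17  0.07 -0.21  1.3   0.    1.5 ] F [0.9 0.8 0.7] w 51.6 tilt [ 0.    -0.001 -1.   ]
tool shift [ 657.  -515.3   31.4]
```

```bash
cat >> h.py <<'E'
def plan(dx,dy,n,turn,yaw):
    for i in range(n):
        c,s=np.cos(yaw),np.sin(yaw); print(round((c*dx+s*dy)/n),round((s*dx-c*dy)/n),end=" | "); yaw-=turn
    print()
E
python3 -c "
from h import *
plan(210,455,10,-.08,.472)"
```

```text
39 -31 | 42 -28 | 44 -24 | 46 -21 | 47 -17 | 48 -13 | 49 -9 | 50 -5 | 50 -1 | 50 3 |
```

servo_tool(
  increments=[
    {"tx":39,"ty":-31,"tz":0,"turn":-0.08,"hand":-1},
    {"tx":42,"ty":-28,"tz":0,"turn":-0.08,"hand":-1},
    {"tx":44,"ty":-24,"tz":0,"turn":-0.08,"hand":-1},
    {"tx":46,"ty":-21,"tz":0,"turn":-0.08,"hand":-1},
    {"tx":47,"ty":-17,"tz":0,"turn":-0.08,"hand":-1},
    {"tx":48,"ty":-13,"tz":0,"turn":-0.08,"hand":-1},
    {"tx":49,"ty":-9,"tz":0,"turn":-0.08,"hand":-1},
    {"tx":50,"ty":-5,"tz":0,"turn":-0.08,"hand":-1},
    {"tx":50,"ty":-1,"tz":0,"turn":-0.08,"hand":-1},
    {"tx":50,"ty":3,"tz":0,"turn":-0.08,"hand":-1},
  ],
)

```text
t: 1.6
eef_pos: [379.8, 60.8, 231.2]
tool_rot: [2.526, 1.867, -0.0]
force: [1.2, -0.8, -0.0]
width: 0.2
```

```bash
python3 -c "
from h import *
go(500,320,230)"
```

```text
t 1.6 pos [379.8  60.8 231.2] yaw 1.273 q [ 0.16 -0.02 -0.3   1.3  -0.    2.03] F [ 1.2 -0.8 -0. ] w 0.2 tilt [-0.  0. -1.]
tool shift [283.1  38.8   1.2]
```

servo_tool(
  increments=[
    {"tx":48,"ty":6,"tz":0,"turn":0,"hand":-1},
    {"tx":48,"ty":6,"tz":0,"turn":0,"hand":-1},
    {"tx":48,"ty":7,"tz":0,"turn":0,"hand":-1},
    {"tx":48,"ty":7,"tz":0,"turn":0,"hand":-1},
    {"tx":48,"ty":7,"tz":0,"turn":0,"hand":-1},
    {"tx":40,"ty":6,"tz":0,"turn":0,"hand":-1},
    {"tx":0,"ty":0,"tz":0,"turn":0,"hand":-1},
  ],
)

```text
t: 2.48
eef_pos: [500.0, 316.7, 229.8]
tool_rot: [-2.527, -1.866, 0.003]
force: [0.2, -0.8, -0.1]
width: -0.1
```

```bash
python3 -c "
from h import *
m=camera_model('wrist');im=capture('wrist');save(im,'w1.png')
print(-np.array(m['R']).T@np.array(m['t']))
go(518,364,100)
b,_=blobs(im,(0,0,215),(180,50,255),30)
for c,s in b: print(c,s,ray('wrist',c,92,m).round(1))
b,_=blobs(im,(0,150,100),(5,255,255),100)
for c,s in b: print('red',c,s,ray('wrist',c,88,m).round(1))
"
```

```text
[519.82498216 386.09469965 371.81598312]
t 2.525 pos [499.6 315.4 230.3] yaw 1.271 q [ 0.56  0.41  0.23  1.4  -0.    2.43] F [-0.6  0.6 -0.6] w -0.0 tilt [-0.001 -0.001 -1.   ]
tool shift [ 52.    3.3 130.2]
red [260.9 149. ] [ 225  116   75   64 2527] [498.  365.1  88. ]
```

View pics/w1.png

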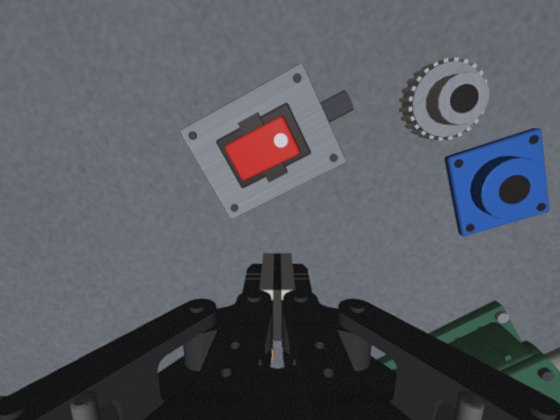

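The wrist view shows the rocker's white dot at (280,141). The shut fingertips are at about (277,262).

```bash
python3 -c "
from h import *
d=ray('wrist',(280.5,141),92);a=ray('wrist',(300,155),88);b=ray('wrist',(244,181),75);print(d,a,b, ray('wrist',(277,262),230))
u=np.array([np.cos(.2),np.sin(.2)])
c=ray('wrist',(190,132),60),ray('wrist',(334,157),60);print(c)
go(d[0]+4,d[1]+1,105)"
```

```text
[516.13288734 365.52412935  92.        ] [528.96088651 348.67503031  88.        ] [472.31174972 339.26991429  75.        ] [499.34107474 320.49406496 230.        ]
(array([436.34197799, 396.4294195 ,  60.        ]), array([560.76844514, 333.54445991,  60.        ]))
t 2.525 pos [499.6 315.4 230.3] yaw 1.271 q [ 0.56  0.41  0.23  1.4  -0.    2.43] F [-0.6  0.6 -0.6] w -0.0 tilt [-0.001 -0.001 -1.   ]
tool shift [ 55.    4.6 125.2]
```

servo_tool(
  increments=[
    {"tx":27,"ty":2,"tz":20,"turn":0,"hand":-1},
    {"tx":27,"ty":3,"tz":40,"turn":0,"hand":-1},
    {"tx":0,"ty":0,"tz":45,"turn":0,"hand":-1},
    {"tx":0,"ty":0,"tz":20,"turn":0,"hand":-1},
    {"tx":0,"ty":0,"tz":5,"turn":0,"hand":-1},
    {"tx":0,"ty":0,"tz":0,"turn":0,"hand":-1},
  ],
)

```text
t: 3.28
eef_pos: [520.7, 364.5, 102.2]
tool_rot: [2.53, 1.863, 0.001]
force: [0.5, 0.2, 0.3]
width: 0.0
```

servo_tool(
  increments=[
    {"tx":0,"ty":0,"tz":5,"turn":0,"hand":-1},
    {"tx":0,"ty":0,"tz":4,"turn":0,"hand":-1},
    {"tx":0,"ty":0,"tz":3,"turn":0,"hand":-1},
    {"tx":0,"ty":0,"tz":0,"turn":0,"hand":-1},
  ],
)

```text
t: 3.78
eef_pos: [520.6, 365.0, 89.3]
tool_rot: [-2.529, -1.863, -0.0]
force: [1.0, 0.0, 0.6]
width: -0.2
```

```bash
python3 -c "
from h import *
go(521,366,83)"
```

```text
t 3.775 pos [520.6 365.   89.3] yaw 1.27 q [0.61 0.55 0.09 1.11 0.   2.48] F [1.  0.  0.6] w -0.2 tilt [ 0.  0. -1.]
tool shift [1.1 0.1 6.3]
```

servo_tool(
  increments=[
    {"tx":0,"ty":0,"tz":2,"turn":0,"hand":-1},
    {"tx":0,"ty":0,"tz":2,"turn":0,"hand":-1},
    {"tx":0,"ty":0,"tz":0,"turn":0,"hand":-1},
  ],
)

```text
t: 4.15
eef_pos: [521.6, 365.3, 86.0]
tool_rot: [2.529, 1.863, 0.004]
force: [5.6, 1.0, 6.5]
width: 0.2
```

servo_tool(
  increments=[
    {"tx":0,"ty":0,"tz":2,"turn":0,"hand":-1},
    {"tx":0,"ty":0,"tz":0,"turn":0,"hand":-1},
  ],
)

```text
t: 4.4
eef_pos: [522.2, 365.4, 84.6]
tool_rot: [2.529, 1.862, 0.006]
force: [7.7, -0.3, 9.4]
width: -0.1
```

servo_tool(
  increments=[
    {"tx":0,"ty":0,"tz":2,"turn":0,"hand":-1},
    {"tx":0,"ty":0,"tz":0,"turn":0,"hand":-1},
  ],
)

```text
t: 4.65
eef_pos: [522.4, 365.6, 84.1]
tool_rot: [2.529, 1.862, 0.008]
force: [1.6, -4.1, 28.6]
width: 0.1
```

servo_tool(
  increments=[
    {"tx":0,"ty":0,"tz":1,"turn":0,"hand":-1},
    {"tx":0,"ty":0,"tz":0,"turn":0,"hand":-1},
  ],
)

```text
t: 4.9
eef_pos: [522.5, 365.6, 83.9]
tool_rot: [2.529, 1.862, 0.009]
force: [-1.7, -6.2, 39.5]
width: 0.0
```

It hit the stop at about 84 mm, so I'm lifting and checking.

servo_tool(
  increments=[
    {"tx":0,"ty":0,"tz":-10,"turn":0,"hand":-1},
    {"tx":0,"ty":0,"tz":-40,"turn":0,"hand":-1},
    {"tx":-20,"ty":0,"tz":-50,"turn":0,"hand":-1},
    {"tx":-40,"ty":0,"tz":-35,"turn":0,"hand":1},
    {"tx":0,"ty":0,"tz":0,"turn":0,"hand":1},
    {"tx":0,"ty":0,"tz":0,"turn":0,"hand":1},
  ],
)

```text
t: 5.65
eef_pos: [502.6, 307.7, 214.7]
tool_rot: [-2.529, -1.863, 0.001]
force: [0.2, 0.4, -0.8]
width: 54.3
```

```bash
python3 -c "
from h import *
im=capture('wrist');b,_=blobs(im,(0,150,100),(5,255,255),100);c,s=b[0];x,y=int(c[0]),int(c[1]);print(c,s)
save(cv2.resize(im[max(0,y-70):y+70,max(0,x-90):x+90],None,fx=3,fy=3),'w2.png')
go(651,-15,230)"
```

```text
[254.4 140.4] [ 216  105   80   70 2950]
t 5.7 pos [502.4 307.8 214.1] yaw 1.27 q [0.55 0.41 0.19 1.35 0.   2.42] F [ 0.1  0.1 -0.8] w 61.4 tilt [-0.001 -0.001 -1.   ]
tool shift [-264.3  237.5  -15.9]
```

View pics/w2.png

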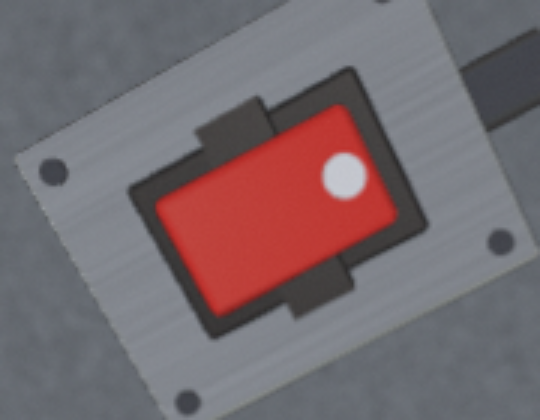

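The rocker now shows the dark gap on its dotted side, and the hard stop was felt, so it is off. Next is the cap.

```bash
python3 -c "
from h import *
plan(93,-345,8,.112,1.27)"
```

```text
-38 24 | -35 28 | -31 32 | -28 35 | -24 38 | -19 40 | -15 42 | -10 44 |
```

servo_tool(
  increments=[
    {"tx":-38,"ty":24,"tz":-4,"turn":0.112,"hand":1},
    {"tx":-35,"ty":28,"tz":-4,"turn":0.112,"hand":1},
    {"tx":-31,"ty":32,"tz":-4,"turn":0.112,"hand":1},
    {"tx":-28,"ty":35,"tz":-4,"turn":0.112,"hand":1},
    {"tx":-24,"ty":38,"tz":0,"turn":0.112,"hand":1},
    {"tx":-19,"ty":40,"tz":0,"turn":0.112,"hand":1},
    {"tx":-15,"ty":42,"tz":0,"turn":0.112,"hand":1},
    {"tx":-10,"ty":44,"tz":0,"turn":0.112,"hand":1},
    {"tx":0,"ty":0,"tz":0,"turn":0,"hand":1},
    {"tx":0,"ty":0,"tz":0,"turn":0,"hand":1},
  ],
)

```text
t: 6.95
eef_pos: [595.6, -37.5, 230.1]
tool_rot: [-3.086, -0.585, 0.003]
force: [0.4, -0.3, 0.6]
width: 85.3
```

```bash
python3 -c "
from h import *
m=camera_model('wrist');im=capture('wrist');save(im,'w3.png')
b,k=blobs(im,(5,150,60),(20,255,255),300)
for c,s in b: print(c,s,ray('wrist',c,160,m).round(1))
go(651,-15,230)"
```

```text
[274.9 142.3] [ 224   87  100  101 5416] [645.8 -14.9 160. ]
t 7.0 pos [595.6 -37.1 230.5] yaw 0.376 q [-0.06  0.42  0.25  1.4   0.    2.7 ] F [ 0.1 -0.3 -1.2] w 85.2 tilt [-0.001 -0.001 -1.   ]
tool shift [59.7 -0.3  0.4]
```

View pics/w3.png

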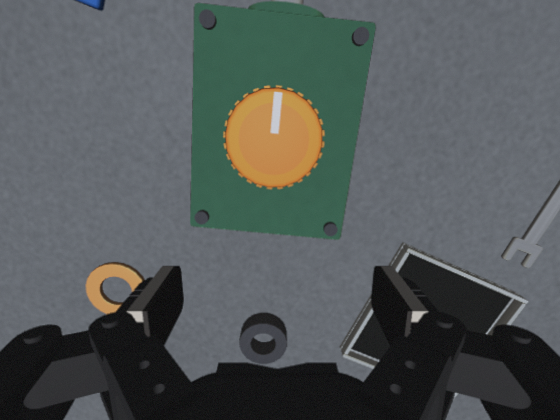

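The wrist view shows the cap's circle centred at about (274,137), with the stripe away from the camera and the gripper clear.

```bash
python3 -c "
from h import *
d=ray('wrist',(274,137.5),166);print(d);go(d[0],d[1],138)"
```

```text
[648.70788127 -12.73956964 166.        ]
t 7.0 pos [595.6 -37.1 230.5] yaw 0.376 q [-0.06  0.42  0.25  1.4   0.    2.7 ] F [ 0.1 -0.3 -1.2] w 85.2 tilt [-0.001 -0.001 -1.   ]
tool shift [58.5 -3.1 92.4]
```

servo_tool(
  increments=[
    {"tx":30,"ty":-1,"tz":0,"turn":0,"hand":1},
    {"tx":29,"ty":-1,"tz":0,"turn":0,"hand":1},
    {"tx":0,"ty":0,"tz":40,"turn":0,"hand":1},
    {"tx":0,"ty":0,"tz":40,"turn":0,"hand":1},
    {"tx":0,"ty":0,"tz":16,"turn":0,"hand":1},
    {"tx":0,"ty":0,"tz":0,"turn":0,"hand":1},
    {"tx":0,"ty":0,"tz":0,"turn":0,"hand":0.4},
    {"tx":0,"ty":0,"tz":0,"turn":0,"hand":-0.2},
    {"tx":0,"ty":0,"tz":0,"turn":0,"hand":-1},
    {"tx":0,"ty":0,"tz":0,"turn":0,"hand":-1},
  ],
  squeeze=60,
)

```text
t: 8.25
eef_pos: [651.0, -14.7, 137.5]
tool_rot: [3.086, 0.584, 0.005]
force: [-1.6, 1.5, 8.6]
width: 60.2
```

```bash
python3 -c "
from h import *
go(650,-14,134)
im=capture('wrist');save(im,'w4.png')"
```

```text
t 8.25 pos [651.  -14.7 137.5] yaw 0.374 q [-0.02  0.56  0.23  1.24  0.    2.75] F [-1.6  1.5  8.6] w 60.2 tilt [ 0.003  0.001 -1.   ]
tool shift [-0.7 -1.   3.5]
```

View pics/w4.png

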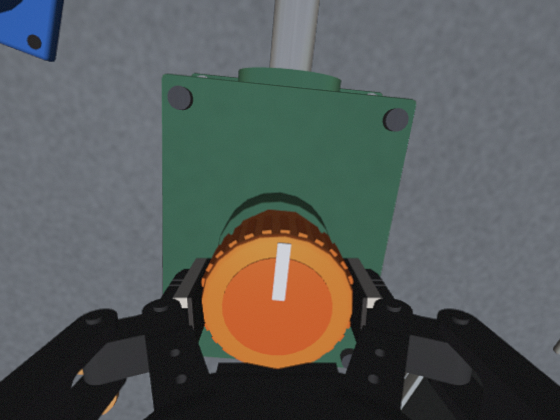

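The cap is gripped squarely at 60 mm, with the stripe at about (282,270). Now I unscrew it in one continuous turn, since joint 6 has the range.

servo_tool(
  increments=[
    {"tx":0,"ty":0,"tz":-0.1,"turn":-0.1,"hand":-1},
    {"tx":0,"ty":0,"tz":-0.1,"turn":-0.18,"hand":-1},
    {"tx":0,"ty":0,"tz":-0.1,"turn":-0.18,"hand":-1},
    {"tx":0,"ty":0,"tz":-0.1,"turn":-0.18,"hand":-1},
    {"tx":0,"ty":0,"tz":-0.1,"turn":-0.18,"hand":-1},
    {"tx":0,"ty":0,"tz":-0.1,"turn":-0.18,"hand":-1},
    {"tx":0,"ty":0,"tz":-0.1,"turn":0,"hand":-1},
  ],
)

```text
t: 9.18
eef_pos: [650.9, -13.8, 138.0]
tool_rot: [2.425, 1.996, 0.005]
force: [0.7, 6.5, 5.0]
width: 60.4
```

```bash
python3 -c "
from h import *
go(651,-14.7,134);print(read_state()['moment'])
im=capture('wrist')
b,_=blobs(im,(0,0,170),(180,70,255),100)
for c,s in b: print(c,s)"
```

```text
t 9.175 pos [650.9 -13.8 138. ] yaw 1.377 q [-0.02  0.56  0.23  1.24  0.    1.74] F [0.7 6.5 5. ] w 60.4 tilt [ 0.002  0.003 -1.   ]
tool shift [-0.9  0.3  4. ]
[ 1.38081674  0.17834591 -0.06124402]
[281.  271.5] [272 243  19  58 763]
```

The stripe is turning with the hand, so there is no slip.

servo_tool(
  increments=[
    {"tx":0,"ty":0,"tz":-0.1,"turn":-0.18,"hand":-1},
    {"tx":0,"ty":0,"tz":-0.1,"turn":-0.18,"hand":-1},
    {"tx":0,"ty":0,"tz":-0.1,"turn":-0.18,"hand":-1},
    {"tx":0,"ty":0,"tz":-0.1,"turn":-0.18,"hand":-1},
    {"tx":0,"ty":0,"tz":-0.1,"turn":-0.18,"hand":-1},
    {"tx":0,"ty":0,"tz":-0.1,"turn":-0.18,"hand":-1},
    {"tx":0,"ty":0,"tz":-0.1,"turn":-0.18,"hand":-1},
    {"tx":0,"ty":0,"tz":-0.1,"turn":-0.18,"hand":-1},
    {"tx":0,"ty":0,"tz":-0.1,"turn":-0.18,"hand":-1},
    {"tx":0,"ty":0,"tz":-0.1,"turn":-0.18,"hand":-1},
  ],
)

```text
t: 10.48
eef_pos: [649.0, -12.9, 138.9]
tool_rot: [0.061, -3.141, -0.005]
force: [-17.8, 12.7, 17.3]
width: 60.7
```

servo_tool(
  increments=[
    {"tx":0,"ty":0,"tz":-0.1,"turn":-0.18,"hand":-1},
    {"tx":0,"ty":0,"tz":-0.1,"turn":-0.18,"hand":-1},
    {"tx":0,"ty":0,"tz":-0.1,"turn":-0.18,"hand":-1},
    {"tx":0,"ty":0,"tz":-0.1,"turn":-0.18,"hand":-1},
    {"tx":0,"ty":0,"tz":-0.1,"turn":-0.18,"hand":-1},
    {"tx":0,"ty":0,"tz":-0.1,"turn":-0.18,"hand":-1},
    {"tx":0,"ty":0,"tz":-0.1,"turn":-0.18,"hand":-1},
    {"tx":0,"ty":0,"tz":-0.1,"turn":-0.18,"hand":-1},
    {"tx":0,"ty":0,"tz":-0.1,"turn":-0.12,"hand":-1},
    {"tx":0,"ty":0,"tz":0,"turn":0,"hand":-1},
  ],
)

```text
t: 11.72
eef_pos: [649.6, -15.1, 140.0]
tool_rot: [-2.247, 2.196, -0.001]
force: [-6.0, -0.9, 10.8]
width: 60.2
```

```bash
python3 -c "
from h import *
go(651,-14.7,134);print(read_state()['moment'])
im=capture('wrist')
b,_=blobs(im,(0,0,170),(180,70,255),100)
for c,s in b: print(c,s)"
```

```text
t 11.725 pos [649.6 -15.1 140. ] yaw -1.548 q [-0.02  0.55  0.23  1.25 -0.   -1.62] F [-6.  -0.9 10.8] w 60.2 tilt [ 0.    -0.001 -1.   ]
tool shift [-0.3 -1.4  6. ]
[-0.362495    1.53811962 -0.04972695]
[281.1 271.4] [272 243  19  58 766]
```

servo_tool(
  increments=[
    {"tx":0,"ty":0,"tz":-0.5,"turn":-0.06,"hand":-1},
    {"tx":0,"ty":0,"tz":-3,"turn":0,"hand":-1},
    {"tx":0,"ty":0,"tz":-3,"turn":0,"hand":-1},
    {"tx":0,"ty":0,"tz":-2,"turn":0,"hand":-1},
    {"tx":0,"ty":0,"tz":0,"turn":0,"hand":-1},
  ],
)

```text
t: 12.4
eef_pos: [650.2, -14.9, 146.8]
tool_rot: [-2.309, 2.13, -0.001]
force: [-0.1, -4.0, 1.7]
width: 60.3
```

servo_tool(
  increments=[
    {"tx":0,"ty":0,"tz":-10,"turn":0,"hand":-1},
    {"tx":0,"ty":0,"tz":-15,"turn":0,"hand":-1},
    {"tx":0,"ty":0,"tz":-20,"turn":0,"hand":-1},
    {"tx":0,"ty":0,"tz":-20,"turn":0,"hand":-1},
    {"tx":0,"ty":0,"tz":0,"turn":0,"hand":-1},
  ],
)

```text
t: 13.02
eef_pos: [651.0, -14.4, 213.8]
tool_rot: [-2.308, 2.127, -0.004]
force: [0.3, 0.7, -0.6]
width: 60.5
```

```bash
python3 -c "
from h import *
im=capture('wrist')
b,_=blobs(im,(0,0,170),(180,70,255),100)
for c,s in b: print(c,s)
go(490,-290,210)"
```

```text
[281.  271.3] [272 243  19  58 764]
t 13.075 pos [650.5 -14.5 212.3] yaw -1.489 q [-0.02  0.54  0.4   1.42  0.   -1.67] F [ 0.8  0.3 -2.2] w 60.3 tilt [-0.    -0.002 -1.   ]
tool shift [261.5 182.4   1.9]
```

servo_tool(
  increments=[
    {"tx":15,"ty":10,"tz":0,"turn":0,"hand":-1},
    {"tx":33,"ty":23,"tz":0,"turn":0,"hand":-1},
    {"tx":38,"ty":27,"tz":0,"turn":0,"hand":-1},
    {"tx":38,"ty":27,"tz":0,"turn":0,"hand":-1},
    {"tx":38,"ty":27,"tz":0,"turn":0,"hand":-1},
    {"tx":38,"ty":27,"tz":0,"turn":0,"hand":-1},
    {"tx":32,"ty":22,"tz":0,"turn":0,"hand":-1},
    {"tx":20,"ty":14,"tz":0,"turn":0,"hand":-1},
    {"tx":9,"ty":6,"tz":0,"turn":0,"hand":-1},
    {"tx":0,"ty":0,"tz":0,"turn":0,"hand":-1},
  ],
)

```text
t: 14.32
eef_pos: [488.3, -290.0, 211.1]
tool_rot: [-2.309, 2.13, 0.001]
force: [1.3, 0.3, -2.0]
width: 60.5
```

```bash
python3 -c "
from h import *
im=capture('wrist');save(im,'w5.png')
go(490,-290,210)"
```

```text
t 14.375 pos [ 488.7 -289.4  211.2] yaw -1.49 q [-0.53  0.36  0.11  1.32  0.   -2.19] F [-0.3  0.3 -1.5] w 60.8 tilt [-0.  0. -1.]
tool shift [ 0.7 -1.3  1.2]
```

View pics/w5.png

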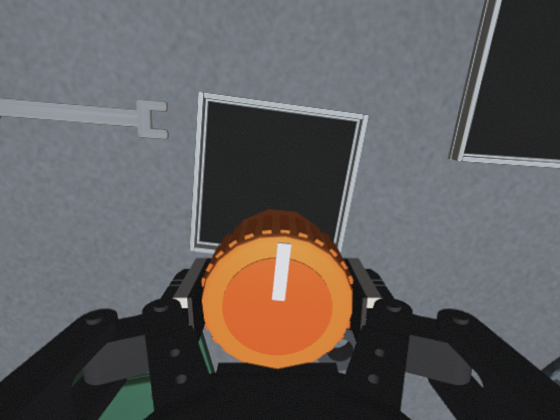

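The held cap is upright. The tray rim corners are near (201,94), (367,116), (342,252) and (192,250).

```bash
python3 -c "
from h import *
q=np.array([ray('wrist',p,20) for p in [(201,94),(367,116),(342,252),(192,250)]]);print(q.round(0),q.mean(0))
c=q.mean(0);go(c[0],c[1],25)"
```

```text
[[ 568. -376.   20.]
 [ 403. -369.   20.]
 [ 408. -221.   20.]
 [ 576. -210.   20.]] [ 488.72239903 -294.02883669   20.        ]
t 14.375 pos [ 488.7 -289.4  211.2] yaw -1.49 q [-0.53  0.36  0.11  1.32  0.   -2.19] F [-0.3  0.3 -1.5] w 60.8 tilt [-0.  0. -1.]
tool shift [  4.6   0.3 186.2]
```

servo_tool(
  increments=[
    {"tx":4,"ty":0,"tz":15,"turn":0,"hand":-1},
    {"tx":0,"ty":0,"tz":35,"turn":0,"hand":-1},
    {"tx":0,"ty":0,"tz":40,"turn":0,"hand":-1},
    {"tx":0,"ty":0,"tz":40,"turn":0,"hand":-1},
    {"tx":0,"ty":0,"tz":30,"turn":0,"hand":-1},
    {"tx":0,"ty":0,"tz":14,"turn":0,"hand":-1},
    {"tx":0,"ty":0,"tz":6,"turn":0,"hand":-1},
    {"tx":0,"ty":0,"tz":0,"turn":0,"hand":-1},
    {"tx":0,"ty":0,"tz":0,"turn":0,"hand":-1},
  ],
)

```text
t: 15.5
eef_pos: [489.7, -294.1, 32.4]
tool_rot: [-2.31, 2.129, -0.002]
force: [-0.7, -0.2, -1.7]
width: 60.3
```

servo_tool(
  increments=[
    {"tx":0,"ty":0,"tz":2.5,"turn":0,"hand":-1},
    {"tx":0,"ty":0,"tz":2,"turn":0,"hand":-1},
    {"tx":0,"ty":0,"tz":0,"turn":0,"hand":-1},
  ],
)

```text
t: 15.88
eef_pos: [489.0, -293.8, 26.8]
tool_rot: [2.31, -2.129, -0.0]
force: [0.0, -0.3, -1.6]
width: 60.0
```

servo_tool(
  increments=[
    {"tx":0,"ty":0,"tz":1.5,"turn":0,"hand":-1},
    {"tx":0,"ty":0,"tz":1,"turn":0,"hand":-1},
    {"tx":0,"ty":0,"tz":0,"turn":0,"hand":-1},
  ],
)

```text
t: 16.25
eef_pos: [489.0, -293.7, 24.3]
tool_rot: [2.31, -2.129, -0.0]
force: [0.3, -0.8, -1.2]
width: 60.3
```

servo_tool(
  increments=[
    {"tx":0,"ty":0,"tz":1,"turn":0,"hand":-1},
    {"tx":0,"ty":0,"tz":0,"turn":0,"hand":-1},
  ],
)

```text
t: 16.5
eef_pos: [489.0, -293.8, 23.4]
tool_rot: [2.31, -2.129, -0.0]
force: [0.3, 0.3, -1.0]
width: 60.3
```

servo_tool(
  increments=[
    {"tx":0,"ty":0,"tz":1,"turn":0,"hand":-1},
    {"tx":0,"ty":0,"tz":0,"turn":0,"hand":-1},
  ],
)

```text
t: 16.75
eef_pos: [489.1, -293.8, 22.5]
tool_rot: [-2.31, 2.129, -0.0]
force: [0.0, 1.2, 1.2]
width: 60.4
```

servo_tool(
  increments=[
    {"tx":0,"ty":0,"tz":0.7,"turn":0,"hand":-1},
    {"tx":0,"ty":0,"tz":0,"turn":0,"hand":-1},
  ],
)

```text
t: 17.0
eef_pos: [489.2, -293.8, 22.4]
tool_rot: [-2.31, 2.129, -0.001]
force: [-3.8, 3.3, 14.3]
width: 60.6
```

The cap is on the tray floor. Releasing and retreating.

servo_tool(
  increments=[
    {"tx":0,"ty":0,"tz":-0.3,"turn":0,"hand":0.5},
    {"tx":0,"ty":0,"tz":0,"turn":0,"hand":1},
    {"tx":0,"ty":0,"tz":0,"turn":0,"hand":1},
    {"tx":0,"ty":0,"tz":0,"turn":0,"hand":1},
    {"tx":0,"ty":0,"tz":-10,"turn":0,"hand":1},
    {"tx":0,"ty":0,"tz":-40,"turn":0,"hand":1},
    {"tx":0,"ty":0,"tz":-50,"turn":0,"hand":1},
    {"tx":0,"ty":0,"tz":-50,"turn":0,"hand":1},
    {"tx":-40,"ty":0,"tz":-40,"turn":0,"hand":1},
    {"tx":-20,"ty":0,"tz":0,"turn":0,"hand":1},
  ],
)

```text
t: 18.25
eef_pos: [485.4, -233.4, 215.7]
tool_rot: [-2.309, 2.127, -0.008]
force: [1.5, 0.0, -1.0]
width: 85.4
```

servo_tool(
  increments=[
    {"tx":-40,"ty":-20,"tz":0,"turn":0,"hand":1},
    {"tx":-40,"ty":-20,"tz":0,"turn":0,"hand":1},
    {"tx":0,"ty":0,"tz":0,"turn":0,"hand":1},
    {"tx":0,"ty":0,"tz":0,"turn":0,"hand":1},
  ],
)

```text
t: 18.75
eef_pos: [517.2, -151.0, 211.7]
tool_rot: [2.31, -2.128, -0.001]
force: [-0.1, 0.1, 0.6]
width: 85.5
```

```bash
python3 -c "
from h import *
a=capture('scene');w=capture('wrist')
save(np.vstack([cv2.resize(a[110:345,40:440],(800,470)),np.hstack([cv2.resize(w,(170,128)),np.zeros((128,630,3),np.uint8)])]),'end.png')
go(490,-290,210)"
```

```text
t 18.85 pos [ 517.2 -151.7  211.8] yaw -1.49 q [-0.29  0.3   0.03  1.3  -0.   -1.94] F [-0.2  1.  -0.1] w 85.6 tilt [ 0.  0. -1.]
tool shift [135.7  38.2   1.8]
```

View pics/end.png

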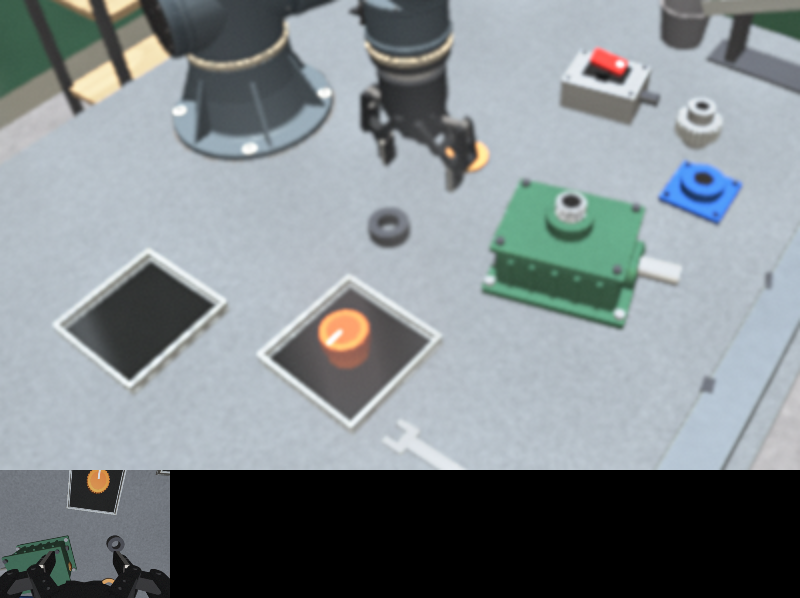

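The cap stands upright in the correct tray at about (345,335). The port is bare, the rocker's dotted end is down, and nothing else has moved.

```bash
python3 -c "
from bench import *
print(close_job())"
```

```text
the job is handed in; nothing more can be done
None
```

The job is done and handed in at about 19 s of the 72 s allowed.

- **Switch:** I pressed the dotted end of the rocker down until it hit its hard stop. The tool stopped at about 84 mm with the force rising to 39 N. I pressed with the fingertips, and the arm's body touched nothing. Pictures taken afterwards show the dotted end down.
- **Cap:** I unscrewed it in one grip, about 4.42 rad anticlockwise. The white stripe stayed fixed relative to the hand, so it did not slip. It lifted off without resistance.
- **Tray:** I lowered the cap to contact (about 14 N), let go and backed off. Of the two trays, I used the one farther to the robot's left.

The final scene picture shows the cap upright near the middle of the tray, a bare port, the switch still off and nothing else visibly moved. I judged the rocker's off position from the stop I felt and the pictures; I did not measure its angle. No check failed or disagreed. Side forces reached about 22 N while turning, because the grip was a millimetre or two off centre.

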